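# Put the tea tin away and latch the drawer

## Robot

A 7-joint arm with a two-finger parallel gripper is mounted at the origin on the work surface. World frame = base frame: x ahead of the robot, y to its left, z up, the work surface at z = 0. Lengths are in m, angles in rad, forces in N, time in s.
With the tool pointing down it reaches from about 0.4 to 0.875 m from the base axis. Payload 19.3 kg.
Tool frame: the origin (TCP) lies at the very end of the fingers, on their centre line; the grasp point (between the pads) lies 19 mm behind it; z points along the fingers, y is the line along which they close (so a half turn about z gives the same grasp; the last joint's range is limited). The gripper opens to 85 mm and grips with 20 to 120 N. Pads are 22 mm wide; open, the fingers measure 114 mm over their backs; the gripper's body (76 mm by 85 mm) begins 54 mm behind the grasp point. The pads swing forward as they close: fully open they stand 13 mm farther back than shut.
Start: joints at [-1.39, 0.521, -0.036, 1.599, 0.021, 1.021, -0.113], TCP at [0.155, 0.605, 0.231] pointing down, gripper open.
Joint ranges: [-2.91, 2.91], [-0.3, 2.13], [-1.5, 1.42], [0.17, 2.43], [-1.26, 4.41], [0.16, 1.93], [-2.52, 2.52]. Speed limits (rad/s): [1.89, 1.89, 2.39, 2.39, 3.01, 3.01, 3.01].

## Interface

Orientations are given as [roll, pitch, yaw] about the fixed x, y, z axes, in that order (R = Rz(yaw) Ry(pitch) Rx(roll)).
In Python, from workcell import bot gives the robot as it stands.
- The arm moves only by the shell command python3 -m crank 'ROWS' [FORCE]. ROWS is a JSON object of lists of equal length, an entry for each row: "travel": the shift along the world's x, y, z in cm, a list of three; "turn": the turn, a rotation vector about the world's x, y, z in degrees, a list of three; "gripper": the closure, from 0 (fully open) to 1 (shut). A call has exactly 5 rows; each row is the pose to reach, as a shift and turn from the pose commanded when the call began; what a row does not reach only later rows make up. A row lasts 1/10 s, in which the tool goes at most 50 mm and 8.59 degrees, less where a joint would pass 70% of its speed; a pose out of reach is approached as far as the arm can. A call with a gripper value outside its range is refused whole. The fingers move at their own pace and stop on an object; FORCE is the grip in N (left out, the last holds). Time passes only in rows, so rows that repeat a pose let the fingers close, or fill a call up. It gives the time, the measured TCP pose, the force, the opening and the grip force at its end, in the units of the state.
- bot.observe(): the state, without advancing time (a new reading comes with each control period).
- bot.grab_frame(name): name is "scene" or "top" or "wrist"; returns a dict with "pixels" (420x560x3 uint8, red, green, blue), "fx", "fy", "cx", "cy" (pixels), "extrinsics" (4x4, takes a point from world to camera coordinates). Camera axes: x right, y down, z forward; pixel columns grow to the right and rows downward; lengths in m; the calibration is good to about 2 mm. A picture is of the moment at which its call begins. There is no depth.
- bot.job_done(): hands the job in; it is judged then, once.
The state is a dict: "clock": time; "qpos": joint angles; "qd": joint speeds; "joint_efforts": joint torques, N m; "position": TCP position; "tool_rot": TCP orientation; "force": force on the tool from outside, world axes, zero at the start; "moment": the same for the moment, N m; "grip_width": finger opening in m; "finger_force": force on a finger pad.
Only numpy, scipy, OpenCV 4.12 (cv2) and the standard library are available. Lean on these libraries where they do the work, as an engineer would, in place of code of your own. Each camera call takes 0.05 s, during which the arm holds its last target. There are 200 camera calls.

## Task

Stand the small round metal tin upright in the empty compartment of the open drawer, then push the drawer gently shut until its push latch catches, and let go. The drawer must stay latched by itself (pushed too little it springs out again, pushed a second time it lets go), and the mug and the pepper mill stay where they are.

Things in the scene. Friction and masses are not known exactly. Their poses are not given: they have to be found in the camera images.
- tin: The small plain metal tea tin to put away: upright cylinder 52 mm in diameter with a 54 mm lid (the top 10 mm), 60 mm tall, 0.1 to 0.25 kg. Origin at the centre of its underside, z up.
- chest: Low wooden chest fixed to the table, 240 mm deep (x), 400 wide (y), 100 tall. Origin: centre of its underside; its front faces its own -x. Two bays side by side: the front at +y never moves and sticks out 28 mm; the -y bay (centre y = -98 mm) holds the open drawer. A board with a crock, top 200 mm above the table, is fixed on it at (30, 110) mm.
- drawer: Handleless drawer, open by 95 to 115 mm at the start. Origin under the middle of its front panel's outer face, axes parallel to the chest's. Slides along the chest's x only, shutting towards +x. Panel 186 mm wide, 14 thick, 7 to 93 mm above the table; tray behind it with walls 6 mm thick, tops 35 mm above the table. Slides with 1 to 2 N; pushing it with over 25 N harms the latch.
- drawer_seat (a point): Centre of the floor of the drawer's empty compartment, 14 mm above the table, moving with the drawer (56.5 mm behind the panel's outer face, at y = -36.5 mm in the drawer's frame). The compartment is 85 mm by 85 mm inside; its walls, on three sides, rise 21 mm above its floor and the front panel 79 mm. The neighbouring compartment at +y is filled by a low cardboard box.
- drawer_face (a point): Middle of the drawer front's outer face, 75 mm above the table (keep the gripper's body above the 100 mm high chest). Once the push has set the latch, letting go makes the drawer spring back 6 to 7 mm and stay. Let go too early, or pressed fully in a second time, it springs out to some 15 to 25 mm before the latched place.
- mug: White mug, 76 mm across, 85 mm tall, origin under its centre. Leave it alone.
- mill: Wooden pepper mill, 58 mm across, 145 mm tall, origin under its centre. Leave it alone.
- chest_front (a point): Front edge of the chest's top above the drawer (x = -120, y = -98, z = 100 mm in the chest's frame). Latched, the outer face stands 28 mm before this edge, +-5: the latch's depth differs and cannot be seen. A spring pushes back with 3 N from 15 mm before it to 6 N at the end; 6 to 7 mm past it the latch is set and a buffer (10 N/mm) begins: a steep rise to 10-18 N tells it.
Things that resemble listed ones, but are neither listed nor needed, are in the scene too. Of the things like the tin, leave any that is black or green; of the rest the larger one is meant.

How it is judged:
On the way, in this order (a step that is already met when the one before it is completed fails the run):
1. the tin stands upright, released, in the empty compartment of the drawer while the drawer is still open (x of drawer in the frame of chest below -0.19 m and horizontal distance between tin and drawer_seat below 0.024 m and z of tin in the frame of drawer_seat below 0.005 m and angle between tin's own z axis and vertical below 0.1 rad and contact force between the fingers and tin below 0.05 N), for 0.2 s.
2. the drawer is pushed in and stays latched, untouched (x of drawer in the frame of chest above -0.155 m and linear speed of drawer below 0.01 m/s and contact force between each of the arm, the fingers and drawer below 0.05 N), for 0.4 s.
At the end, for the whole second after the job is handed in: The drawer stands still, latched: its origin is at x > -155 mm in the chest's frame with nothing touching it. The tin stands upright (within 0.1 rad) on the floor of the empty compartment, its centre within 24 mm of the compartment's (x of drawer in the frame of chest above -0.155 m and linear speed of drawer below 0.01 m/s and horizontal distance between tin and drawer_seat below 0.024 m and z of tin in the frame of drawer_seat below 0.005 m and angle between tin's own z axis and vertical below 0.1 rad).
It fails at once if the drawer is pushed with more than 25 N (contact force between any of the fingers, the arm and drawer above 25 N).
It fails at once if the mug or the mill is shifted by more than 30 mm (distance of any of mug, mill from where it was at the start of the episode above 0.03 m).
It fails at once if the tin is tipped over (angle between tin's own z axis and vertical above 0.6 rad).
It also fails if it takes over 64 s, if anything falls off the work surface, if the arm or the gripper's body presses on something with over 40 N, if the wrist force passes 120 N, or if a joint passes its speed limit or range.

## Working session

There is one attempt and no reset: what is moved stays moved. The work goes in short steps, Python scripts to look and compute and a shell command to move; the robot and the scene stay as the last step left them, time stands still between calls to the robot, and variables do not carry over. Pictures are saved under pics/ and viewed, at most 10 in all, crops included, and the job is handed in when it is done.

```bash
mkdir -p pics; ls; python3 - <<'E'
from workcell import bot
import cv2,numpy as np
for n in ("scene","top"):
    f=bot.grab_frame(n); cv2.imwrite(f"pics/{n}0.png",f["pixels"][:,:,::-1])
    np.savez(f"pics/{n}0.npz",K=[f[k] for k in("fx","fy","cx","cy")],E=f["extrinsics"])
    print(n,f["fx"],f["cx"],f["cy"],np.round(f["extrinsics"],3).tolist())
s=bot.observe();print(s)
E
```

```text
pics
scene 478.48229962975387 276.283650272911 207.79436089883964 [[-0.616, 0.788, 0.003, 0.351], [0.56, 0.44, -0.702, -0.202], [-0.554, -0.43, -0.713, 1.437], [0.0, 0.0, 0.0, 1.0]]
top 429.92993849137787 279.3937870501069 211.57397542759514 [[0.04, -0.999, -0.0, -0.046], [-0.979, -0.039, -0.2, 0.538], [0.2, 0.008, -0.98, 0.937], [0.0, 0.0, 0.0, 1.0]]
{'clock': 0.1, 'qpos': array([-1.39021251,  0.52193257, -0.036327  ,  1.59993934,  0.02120576,
        1.02111329, -0.1127605 ]), 'qd': array([ 0.0015491 , -0.00152068,  0.00093037, -0.00126764, -0.00194975,
        0.0009474 ,  0.00014698]), 'joint_efforts': array([ 3.46624285e-03, -9.28491783e+01,  1.98406354e+00, -3.70530438e+01,
        1.81582285e-02,  5.25551965e-03,  4.04538594e-05]), 'position': array([0.15506228, 0.60514922, 0.23080108]), 'tool_rot': array([-3.14058814e+00,  7.58619754e-05,  2.89083982e+00]), 'force': array([ 0.35333045, -0.46267436,  0.08116765]), 'moment': array([-0.02261433, -0.03344027, -0.00491074]), 'finger_force': 0.0, 'grip_width': 0.0854541888127291}
```

View pics/scene0.png

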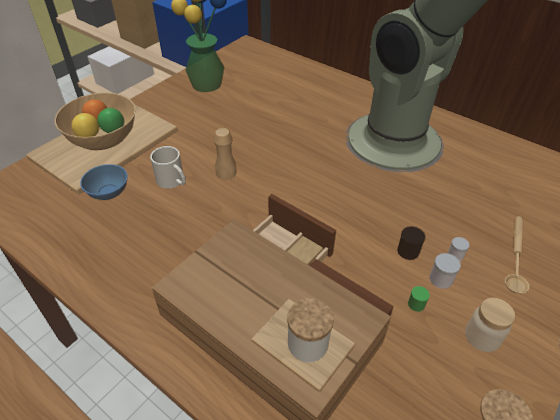

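View pics/top0.png

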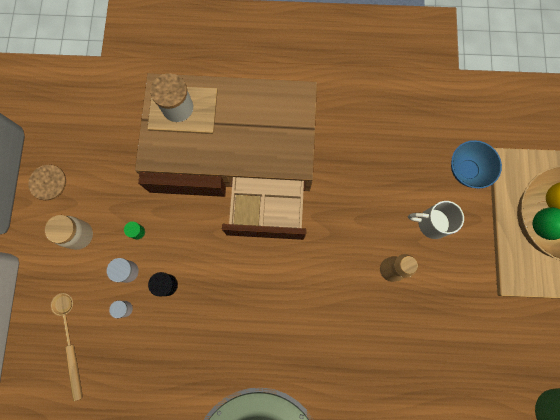

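Scene and top views show the open drawer, with its empty compartment at about top (282,212). Candidates for the tin, in top pixels:
- Grey, larger: (121,270)
- Grey, smaller: (119,310)
- Black: (162,285)
- Green: (133,230)
- Jar with a wooden lid: (68,232)

The larger grey one fits, since it is plain metal, not black or green, and bigger than the other grey one. I'll confirm it in an enlarged crop.

```bash
python3 - <<'E'
import cv2,numpy as np
t=cv2.imread("pics/top0.png");s=cv2.imread("pics/scene0.png")
a=cv2.resize(t[215:325,90:190],None,fx=4,fy=4,interpolation=cv2.INTER_CUBIC)
b=cv2.resize(s[225:315,395:485],(396,440),interpolation=cv2.INTER_CUBIC)
b=cv2.resize(s[215:325,390:485],None,fx=4,fy=4,interpolation=cv2.INTER_CUBIC)
cv2.imwrite("pics/crop1.png",np.hstack([a,b]))
a=cv2.resize(t[155:245,130:325],None,fx=4,fy=4,interpolation=cv2.INTER_CUBIC)
cv2.imwrite("pics/crop2.png",a)
E
```

```text
(no output)
```

View pics/crop1.png

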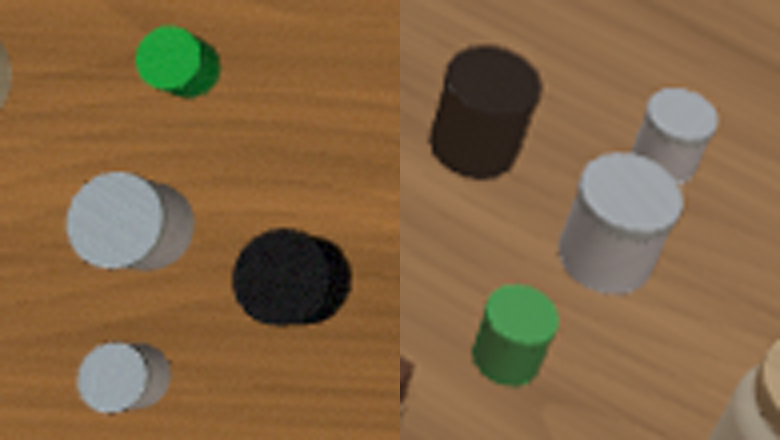

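View pics/crop2.png

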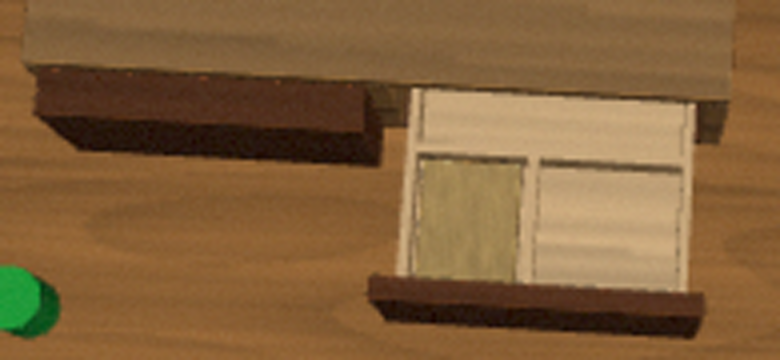

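```bash
cat > h.py <<'E'
import numpy as np,cv2
from scipy.optimize import least_squares
def cam(n):
    z=np.load(f"pics/{n}.npz");return z["K"],z["E"]
def proj(c,p):
    K,E=c;p=np.atleast_2d(p)@E[:3,:3].T+E[:3,3];return np.c_[K[0]*p[:,0]/p[:,2]+K[2],K[1]*p[:,1]/p[:,2]+K[3]]
def back(c,u,v,z):
    K,E=c;d=E[:3,:3].T@np.array([(u-K[2])/K[0],(v-K[3])/K[1],1]);o=-E[:3,:3].T@E[:3,3];return o+d*(z-o[2])/d[2]
def chest2w(p,q):
    c,s=np.cos(q[2]),np.sin(q[2]);p=np.atleast_2d(p);return np.c_[q[0]+c*p[:,0]-s*p[:,1],q[1]+s*p[:,0]+c*p[:,1],p[:,2]]
E
python3 - <<'E'
from h import *
T=cam("top0");S=cam("scene0")
print("tin",back(T,118.4,269.4,.06),back(S,447.4,262.9,.06),"small",back(T,118.1,309,.04),"black",back(T,160.5,283.8,.06),"green",back(T,131.9,229.9,.05))
cr=lambda u,v:((u+.5)/4-.5+130,(v+.5)/4-.5+155)
C=[((-120,200,100),cr(22,65)),((-120,-200,100),cr(733,103)),((120,200,100),(148,76)),((120,-200,100),(317,81))]
D=[((14,93,93),cr(370,277)),((14,-93,93),cr(704,295)),((0,93,7),cr(388,322)),((0,-93,7),cr(692,337)),((99,6,35),cr(540,163)),((99,-79,35),cr(683,172))]
pc=np.array([a for a,_ in C])/1e3;pd=np.array([a for a,_ in D])/1e3;uv=np.array([b for _,b in C+D])
def pts(q):
    d=pd+[q[3],-.098,0];return chest2w(np.r_[pc,d],q)
f=lambda q:((proj(T,pts(q))-uv)).ravel()
r=least_squares(f,[.8,.1,0,-.25],loss="soft_l1")
q=r.x;print(q,np.round(f(q).reshape(-1,2),1).tolist());np.save("q.npy",q)
seat=chest2w([[q[3]+.0565,-.098-.0365,.014]],q);face=chest2w([[q[3],-.098,.075]],q)
print("seat",seat,"face",face,"edge",chest2w([[-.12,-.098,.1]],q))
# scene check
im=cv2.imread("pics/scene0.png")
for p in proj(S,np.r_[pts(q),seat]): cv2.circle(im,tuple(np.round(p*1).astype(int)),2,(0,0,255),-1)
cv2.imwrite("pics/chk.png",cv2.resize(im[180:420,140:500],None,fx=2,fy=2))
E
```

```text
tin [0.39222456 0.32921087 0.06      ] [0.39001636 0.32984417 0.06      ] small [0.30561643 0.32725795 0.04      ] black [0.36437957 0.23231223 0.06      ] green [0.48375819 0.31234548 0.05      ]
[ 0.72682146  0.10161641 -0.01659728 -0.2417081 ] [[-0.7, -0.1], [-0.1, 0.2], [-0.9, -3.0], [0.0, 0.8], [-0.1, -0.1], [0.8, 0.1], [-0.4, 0.6], [1.3, 1.2], [0.2, -0.6], [0.2, -0.9]]
seat [[ 0.53940664 -0.02979126  0.014     ]] face [[0.4835202  0.00764142 0.075     ]] edge [[0.60521153 0.00562149 0.1       ]]
```

View pics/chk.png

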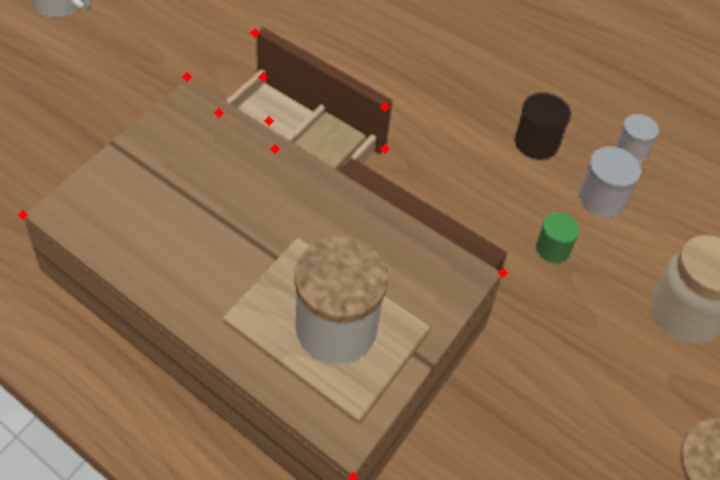

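Confirmed: the larger grey tin at top (118,269), scene (447,263), stands alone and is clearly bigger than the grey one behind it. The model overlay matches the drawer and chest. Tin at about (0.391, 0.329), seat at about (0.539, -0.030).

```bash
python3 -m crank '{"travel":[[2.9,-3.4,0],[5.8,-6.8,0],[8.7,-10.2,0],[11.6,-13.6,0],[14.5,-17,0]],"turn":[[0,0,3],[0,0,6],[0,0,9],[0,0,12],[0,0,13.4]],"gripper":[0,0,0,0,0]}'
```

```text
clock: 0.6
position: [0.301, 0.4338, 0.2312]
tool_rot: [-3.141, -0.0, 3.127]
force: [1.7, 0.9, -0.0]
grip_width: 0.0858
finger_force: 0.0
```

```bash
python3 -m crank '{"travel":[[3,-3.5,0],[6,-7,0],[9.1,-10.5,0],[9.1,-10.5,-4],[9.1,-10.5,-8]],"turn":[[0,0,0],[0,0,0],[0,0,0],[0,0,0],[0,0,0]],"gripper":[0,0,0,0,0]}'; python3 -m crank '{"travel":[[0,0,0],[0,0,0],[0,0,0],[0,0,0],[0,0,0]],"turn":[[0,0,0],[0,0,0],[0,0,0],[0,0,0],[0,0,0]],"gripper":[0,0,0,0,0]}'; python3 - <<'E'
from workcell import bot
from h import *
f=bot.grab_frame("wrist");im=f["pixels"][:,:,::-1].copy()
np.savez("pics/w1.npz",K=[f[k] for k in("fx","fy","cx","cy")],E=f["extrinsics"])
c=cam("w1")
a=np.linspace(0,6.28,40);P=np.c_[.391+.027*np.cos(a),.3295+.027*np.sin(a),a*0+.06]
cv2.polylines(im,[np.round(proj(c,P)).astype(np.int32)],True,(0,0,255),1)
cv2.imwrite("pics/w1.png",im)
E
```

```text
clock: 1.1
position: [0.3925, 0.3296, 0.151]
tool_rot: [3.14, 0.002, 3.122]
force: [-0.1, 1.8, -0.7]
grip_width: 0.0856
finger_force: 0.0
clock: 1.6
position: [0.3914, 0.331, 0.1525]
tool_rot: [3.14, 0.001, 3.125]
force: [-0.4, 0.2, -0.7]
grip_width: 0.0854
finger_force: 0.0
```

View pics/w1.png

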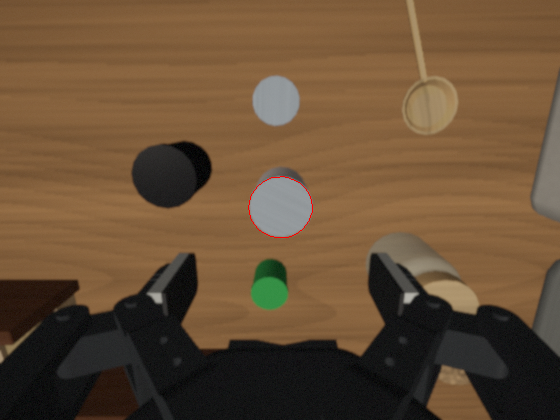

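The predicted lid circle lies exactly on the tin at (280,207). Descend and grip.

```bash
python3 -m crank '{"travel":[[0,-0.1,-3],[0,-0.1,-6],[0,-0.1,-9],[0,-0.1,-11.5],[0,-0.1,-12.7]],"turn":[[0,0,0],[0,0,0],[0,0,0],[0,0,0],[0,0,0]],"gripper":[0,0,0,0,0]}' 30; python3 -m crank '{"travel":[[0,0,0],[0,0,0],[0,0,0],[0,0,0],[0,0,0]],"turn":[[0,0,0],[0,0,0],[0,0,0],[0,0,0],[0,0,0]],"gripper":[0,0,0.5,1,1]}' 30;python3 -m crank '{"travel":[[0,0,0],[0,0,0],[0,0,0],[0,0,0],[0,0,0]],"turn":[[0,0,0],[0,0,0],[0,0,0],[0,0,0],[0,0,0]],"gripper":[1,1,1,1,1]}' 30
```

```text
clock: 2.15
position: [0.3906, 0.329, 0.0228]
tool_rot: [-3.14, -0.001, 3.125]
force: [0.2, 0.9, -0.7]
grip_width: 0.0855
finger_force: 0.0
clock: 2.65
position: [0.3916, 0.3298, 0.0252]
tool_rot: [3.141, 0.001, 3.125]
force: [-1.4, -1.6, 10.7]
grip_width: 0.0526
finger_force: 29.2
clock: 3.15
position: [0.3916, 0.3299, 0.0252]
tool_rot: [3.14, 0.001, 3.125]
force: [-1.6, -1.5, 10.8]
grip_width: 0.0526
finger_force: 29.3
```

```bash
python3 -m crank '{"travel":[[0,0,2],[0,0,5],[0,0,9],[0,0,13],[0,0,15]],"turn":[[0,0,0],[0,0,0],[0,0,0],[0,0,0],[0,0,0]],"gripper":[1,1,1,1,1]}'; python3 -m crank '{"travel":[[0.6,-1.5,0],[2.2,-5,0],[3.8,-9,0],[5.4,-13,0],[7,-17,0]],"turn":[[0,0,0],[0,0,0],[0,0,0],[0,0,0],[0,0,0]],"gripper":[1,1,1,1,1]}';python3 -m crank '{"travel":[[1.7,-4,0],[3.4,-8,0],[5,-12,0],[6.6,-16,0],[7.8,-18.9,0]],"turn":[[0,0,0],[0,0,0],[0,0,0],[0,0,0],[0,0,0]],"gripper":[1,1,1,1,1]}'; python3 -m crank '{"travel":[[0,0,-1],[0,0,-2],[0,0,-4],[0,0,-6],[0,0,-7]],"turn":[[0,0,0],[0,0,0],[0,0,0],[0,0,0],[0,0,0]],"gripper":[1,1,1,1,1]}'
```

```text
clock: 3.65
position: [0.3918, 0.33, 0.1778]
tool_rot: [3.139, 0.003, 3.124]
force: [0.2, -0.1, -2.5]
grip_width: 0.0531
finger_force: 32.0
clock: 4.15
position: [0.4615, 0.1578, 0.1748]
tool_rot: [3.141, 0.001, 3.125]
force: [1.0, 0.6, -1.6]
grip_width: 0.0532
finger_force: 32.1
clock: 4.65
position: [0.5396, -0.0325, 0.1748]
tool_rot: [-3.141, 0.001, 3.123]
force: [0.1, 0.8, -0.8]
grip_width: 0.0529
finger_force: 32.0
clock: 5.15
position: [0.538, -0.0282, 0.1027]
tool_rot: [3.141, -0.002, 3.126]
force: [-0.0, 0.4, -1.1]
grip_width: 0.0528
finger_force: 32.1
```

```bash
python3 -m crank '{"travel":[[0,-0.1,-2],[0,-0.1,-4],[0,-0.1,-5],[0,-0.1,-5.7],[0,-0.1,-6]],"turn":[[0,0,0],[0,0,0],[0,0,0],[0,0,0],[0,0,0]],"gripper":[1,1,1,1,1]}'; python3 -m crank '{"travel":[[0,0,0],[0,0,-0.1],[0,0,-0.2],[0,0,-0.3],[0,0,-0.3]],"turn":[[0,0,0],[0,0,0],[0,0,0],[0,0,0],[0,0,0]],"gripper":[1,1,1,1,1]}'
```

```text
clock: 5.65
position: [0.5391, -0.0302, 0.0441]
tool_rot: [3.142, -0.0, 3.125]
force: [1.1, 0.0, -2.3]
grip_width: 0.0528
finger_force: 32.1
clock: 6.15
position: [0.5392, -0.0306, 0.0413]
tool_rot: [-3.142, 0.0, 3.125]
force: [0.4, -0.2, -1.4]
grip_width: 0.0527
finger_force: 32.1
```

```bash
python3 -m crank '{"travel":[[0,0,-0.05],[0,0,-0.1],[0,0,-0.15],[0,0,-0.2],[0,0,-0.2]],"turn":[[0,0,0],[0,0,0],[0,0,0],[0,0,0],[0,0,0]],"gripper":[1,1,1,1,1]}'; python3 - <<'E'
from workcell import bot
from h import *
f=bot.grab_frame("top");cv2.imwrite("pics/t2.png",cv2.resize(f["pixels"][150:260,200:340,::-1],None,fx=4,fy=4,interpolation=cv2.INTER_CUBIC))
E
```

```text
clock: 6.65
position: [0.5392, -0.0306, 0.0394]
tool_rot: [-3.142, 0.0, 3.125]
force: [0.1, -0.8, 2.0]
grip_width: 0.0529
finger_force: 32.2
```

View pics/t2.png

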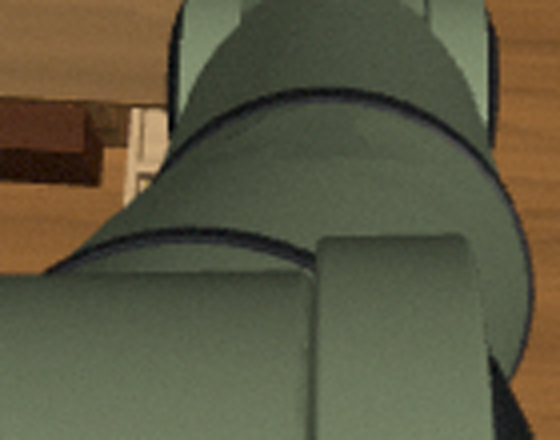

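The view is blocked by the arm, but contact came at the expected height (2 N at TCP 0.039). Release and rise.

```bash
python3 -m crank '{"travel":[[0,0,0],[0,0,0],[0,0,0],[0,0,0],[0,0,0]],"turn":[[0,0,0],[0,0,0],[0,0,0],[0,0,0],[0,0,0]],"gripper":[0.3,0.2,0.1,0.05,0]}'; python3 -m crank '{"travel":[[0,0,0.5],[0,0,2],[0,0,5],[0,0,9],[0,0,13]],"turn":[[0,0,0],[0,0,0],[0,0,0],[0,0,0],[0,0,0]],"gripper":[0,0,0,0,0]}'; python3 -m crank '{"travel":[[-4,0.7,0],[-8,1.4,0],[-11,2.1,0],[-13,2.9,0],[-13,3.8,0]],"turn":[[0,0,0],[0,0,0],[0,0,0],[0,0,0],[0,0,0]],"gripper":[0,0.5,1,1,1]}';  python3 - <<'E'
from workcell import bot
from h import *
f=bot.grab_frame("wrist");im=f["pixels"][:,:,::-1].copy();cv2.imwrite("pics/w3.png",im)
np.savez("pics/w3.npz",K=[f[k] for k in("fx","fy","cx","cy")],E=f["extrinsics"])
E
```

```text
clock: 7.2
position: [0.5391, -0.0306, 0.0393]
tool_rot: [-3.142, -0.0, 3.125]
force: [-0.9, -0.2, 0.7]
grip_width: 0.0851
finger_force: 0.0
clock: 7.7
position: [0.5387, -0.0306, 0.1709]
tool_rot: [-3.142, -0.001, 3.125]
force: [0.9, 0.7, 0.2]
grip_width: 0.0852
finger_force: 0.0
clock: 8.2
position: [0.407, 0.0074, 0.1698]
tool_rot: [-3.142, -0.001, 3.124]
force: [0.3, -0.6, 0.2]
grip_width: 0.0278
finger_force: 0.0
```

View pics/w3.png

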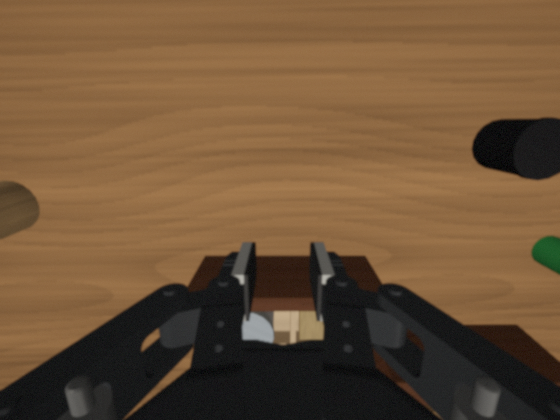

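The tin stands in the compartment, its lid visible at (256,328). Next I lower the closed fingers in front of the panel.

```bash
python3 -m crank '{"travel":[[0,0,-3],[0,0,-6],[0,0,-9],[0,0,-10.5],[0,0,-10.5]],"turn":[[0,0,0],[0,0,0],[0,0,0],[0,0,0],[0,0,0]],"gripper":[1,1,1,1,1]}'; python3 -m crank '{"travel":[[2,0,0],[4,0,0],[5,0,0],[5.4,0,0],[5.5,0,0]],"turn":[[0,0,0],[0,0,0],[0,0,0],[0,0,0],[0,0,0]],"gripper":[1,1,1,1,1]}'; python3 -m crank '{"travel":[[0.2,0,0],[0.4,0,0],[0.6,0,0],[0.8,0,0],[1,0,0]],"turn":[[0,0,0],[0,0,0],[0,0,0],[0,0,0],[0,0,0]],"gripper":[1,1,1,1,1]}';python3 -m crank '{"travel":[[0.2,0,0],[0.4,0,0],[0.6,0,0],[0.8,0,0],[1,0,0]],"turn":[[0,0,0],[0,0,0],[0,0,0],[0,0,0],[0,0,0]],"gripper":[1,1,1,1,1]}'
```

```text
clock: 8.75
position: [0.409, 0.0073, 0.0627]
tool_rot: [-3.141, -0.003, 3.125]
force: [-0.4, -0.2, 0.9]
grip_width: -0.0
finger_force: 0.0
clock: 9.25
position: [0.4642, 0.0074, 0.0646]
tool_rot: [3.142, 0.0, 3.125]
force: [-1.0, 0.1, -0.1]
grip_width: -0.0
finger_force: 0.0
clock: 9.75
position: [0.4741, 0.0074, 0.0643]
tool_rot: [-3.142, -0.0, 3.125]
force: [-1.9, -0.4, 1.7]
grip_width: 0.0001
finger_force: 0.6
clock: 10.25
position: [0.4842, 0.0074, 0.0642]
tool_rot: [-3.141, -0.0, 3.125]
force: [-1.5, -0.9, 0.7]
grip_width: 0.0001
finger_force: 0.6
```

```bash
for i in 1; do python3 -m crank '{"travel":[[0.3,0,0],[0.6,0,0],[0.9,0,0],[1.2,0,0],[1.5,0,0]],"turn":[[0,0,0],[0,0,0],[0,0,0],[0,0,0],[0,0,0]],"gripper":[1,1,1,1,1]}'; python3 -m crank '{"travel":[[0.3,0,0],[0.6,0,0],[0.9,0,0],[1.2,0,0],[1.5,0,0]],"turn":[[0,0,0],[0,0,0],[0,0,0],[0,0,0],[0,0,0]],"gripper":[1,1,1,1,1]}'; python3 -m crank '{"travel":[[0.3,-0.1,0],[0.6,-0.1,0],[0.9,-0.1,0],[1.2,-0.1,0],[1.5,-0.1,0]],"turn":[[0,0,0],[0,0,0],[0,0,0],[0,0,0],[0,0,0]],"gripper":[1,1,1,1,1]}'; python3 -m crank '{"travel":[[0.3,0,0],[0.6,0,0],[0.8,0,0],[1,0,0],[1.2,0,0]],"turn":[[0,0,0],[0,0,0],[0,0,0],[0,0,0],[0,0,0]],"gripper":[1,1,1,1,1]}'; done
```

```text
clock: 10.75
position: [0.4994, 0.0074, 0.0643]
tool_rot: [-3.142, -0.0, 3.125]
force: [-1.4, -0.2, -0.0]
grip_width: -0.0001
finger_force: 0.6
clock: 11.25
position: [0.5144, 0.0074, 0.0643]
tool_rot: [-3.142, -0.0, 3.125]
force: [-1.5, -0.0, 0.3]
grip_width: -0.0001
finger_force: 0.6
clock: 11.75
position: [0.5294, 0.0063, 0.0643]
tool_rot: [-3.141, -0.0, 3.125]
force: [-1.0, -1.3, 0.4]
grip_width: 0.0
finger_force: 0.6
clock: 12.25
position: [0.5412, 0.0065, 0.0643]
tool_rot: [-3.142, -0.0, 3.125]
force: [-1.0, -0.1, -0.4]
grip_width: -0.0001
finger_force: 0.6
```

```bash
python3 -m crank '{"travel":[[0.1,0,0],[0.2,0,0],[0.3,0,0],[0.4,0,0],[0.5,0,0]],"turn":[[0,0,0],[0,0,0],[0,0,0],[0,0,0],[0,0,0]],"gripper":[1,1,1,1,1]}';python3 -m crank '{"travel":[[0.1,0,0],[0.2,0,0],[0.3,0,0],[0.4,0,0],[0.5,0,0]],"turn":[[0,0,0],[0,0,0],[0,0,0],[0,0,0],[0,0,0]],"gripper":[1,1,1,1,1]}';python3 -m crank '{"travel":[[0.1,0,0],[0.2,0,0],[0.3,0,0],[0.4,0,0],[0.5,0,0]],"turn":[[0,0,0],[0,0,0],[0,0,0],[0,0,0],[0,0,0]],"gripper":[1,1,1,1,1]}'
```

```text
clock: 12.75
position: [0.5462, 0.0064, 0.0643]
tool_rot: [-3.142, -0.0, 3.125]
force: [-1.8, -1.1, -0.9]
grip_width: 0.0001
finger_force: 0.6
clock: 13.25
position: [0.5512, 0.0064, 0.0643]
tool_rot: [-3.142, -0.0, 3.125]
force: [-1.0, -0.6, -0.1]
grip_width: 0.0001
finger_force: 0.6
clock: 13.75
position: [0.5561, 0.0064, 0.0643]
tool_rot: [-3.142, -0.0, 3.125]
force: [-5.9, -1.0, 2.9]
grip_width: 0.0003
finger_force: 2.4
```

Spring contact began between 0.551 and 0.556, so the set point should lie at about TCP 0.573-0.578.

```bash
python3 -m crank '{"travel":[[0.1,0,0],[0.2,0,0],[0.3,0,0],[0.4,0,0],[0.5,0,0]],"turn":[[0,0,0],[0,0,0],[0,0,0],[0,0,0],[0,0,0]],"gripper":[1,1,1,1,1]}';python3 -m crank '{"travel":[[0.1,0,0],[0.2,0,0],[0.3,0,0],[0.4,0,0],[0.5,0,0]],"turn":[[0,0,0],[0,0,0],[0,0,0],[0,0,0],[0,0,0]],"gripper":[1,1,1,1,1]}'; python3 -m crank '{"travel":[[0.05,0,0],[0.1,0,0],[0.15,0,0],[0.2,0,0],[0.2,0,0]],"turn":[[0,0,0],[0,0,0],[0,0,0],[0,0,0],[0,0,0]],"gripper":[1,1,1,1,1]}'
```

```text
clock: 14.25
position: [0.561, 0.0063, 0.0643]
tool_rot: [-3.141, -0.0, 3.125]
force: [-5.6, -1.4, 3.2]
grip_width: 0.0
finger_force: 2.8
clock: 14.75
position: [0.5659, 0.0062, 0.0643]
tool_rot: [-3.141, -0.001, 3.124]
force: [-5.8, -1.9, 4.0]
grip_width: -0.0004
finger_force: 3.2
clock: 15.25
position: [0.5679, 0.0062, 0.0643]
tool_rot: [-3.141, -0.001, 3.124]
force: [-5.9, -1.8, 4.9]
grip_width: 0.0003
finger_force: 3.0
```

```bash
python3 -m crank '{"travel":[[0.02,0,0],[0.04,0,0],[0.06,0,0],[0.08,0,0],[0.1,0,0]],"turn":[[0,0,0],[0,0,0],[0,0,0],[0,0,0],[0,0,0]],"gripper":[1,1,1,1,1]}'
```

```text
clock: 15.75
position: [0.5688, 0.0062, 0.0643]
tool_rot: [-3.141, -0.001, 3.125]
force: [-6.8, -2.0, 4.9]
grip_width: -0.0001
finger_force: 3.4
```

```bash
python3 -m crank '{"travel":[[0.02,0,0],[0.04,0,0],[0.06,0,0],[0.08,0,0],[0.1,0,0]],"turn":[[0,0,0],[0,0,0],[0,0,0],[0,0,0],[0,0,0]],"gripper":[1,1,1,1,1]}';python3 -m crank '{"travel":[[0.02,0,0],[0.04,0,0],[0.06,0,0],[0.08,0,0],[0.1,0,0]],"turn":[[0,0,0],[0,0,0],[0,0,0],[0,0,0],[0,0,0]],"gripper":[1,1,1,1,1]}'
```

```text
clock: 16.25
position: [0.5698, 0.0062, 0.0643]
tool_rot: [-3.141, -0.001, 3.124]
force: [-7.1, -2.7, 4.5]
grip_width: -0.0001
finger_force: 3.5
clock: 16.75
position: [0.5707, 0.0062, 0.0643]
tool_rot: [-3.141, -0.001, 3.124]
force: [-7.8, -1.9, 6.6]
grip_width: -0.0002
finger_force: 3.7
```

```bash
python3 -m crank '{"travel":[[0.02,0,0],[0.04,0,0],[0.06,0,0],[0.08,0,0],[0.1,0,0]],"turn":[[0,0,0],[0,0,0],[0,0,0],[0,0,0],[0,0,0]],"gripper":[1,1,1,1,1]}'
```

```text
clock: 17.25
position: [0.5716, 0.0062, 0.0642]
tool_rot: [-3.141, -0.001, 3.124]
force: [-7.3, -2.3, 6.1]
grip_width: -0.0001
finger_force: 3.8
```

```bash
python3 -m crank '{"travel":[[0.02,0,0],[0.04,0,0],[0.06,0,0],[0.08,0,0],[0.08,0,0]],"turn":[[0,0,0],[0,0,0],[0,0,0],[0,0,0],[0,0,0]],"gripper":[1,1,1,1,1]}'
```

```text
clock: 17.75
position: [0.5725, 0.0061, 0.0643]
tool_rot: [-3.141, -0.001, 3.124]
force: [-7.4, -2.5, 5.6]
grip_width: 0.0
finger_force: 3.8
```

```bash
python3 -m crank '{"travel":[[0.02,0,0],[0.04,0,0],[0.06,0,0],[0.08,0,0],[0.08,0,0]],"turn":[[0,0,0],[0,0,0],[0,0,0],[0,0,0],[0,0,0]],"gripper":[1,1,1,1,1]}'
```

```text
clock: 18.25
position: [0.5733, 0.0062, 0.0642]
tool_rot: [-3.141, -0.001, 3.124]
force: [-6.8, -3.1, 5.7]
grip_width: -0.0002
finger_force: 3.7
```

```bash
python3 -m crank '{"travel":[[0.02,0,0],[0.04,0,0],[0.06,0,0],[0.08,0,0],[0.08,0,0]],"turn":[[0,0,0],[0,0,0],[0,0,0],[0,0,0],[0,0,0]],"gripper":[1,1,1,1,1]}'
```

```text
clock: 18.75
position: [0.5737, 0.0061, 0.0642]
tool_rot: [-3.141, -0.002, 3.124]
force: [-9.7, -3.1, 7.6]
grip_width: 0.0001
finger_force: 5.0
```

```bash
python3 -m crank '{"travel":[[0.02,0,0],[0.04,0,0],[0.06,0,0],[0.08,0,0],[0.08,0,0]],"turn":[[0,0,0],[0,0,0],[0,0,0],[0,0,0],[0,0,0]],"gripper":[1,1,1,1,1]}'
```

```text
clock: 19.25
position: [0.574, 0.0061, 0.0642]
tool_rot: [-3.141, -0.003, 3.124]
force: [-13.3, -1.9, 10.0]
grip_width: -0.0001
finger_force: 6.5
```

A steep rise to 13 N, so the latch is set. Back off.

```bash
python3 -m crank '{"travel":[[-0.4,0,0],[-1,0,0],[-2,0,0],[-4,0,0],[-7,0,0]],"turn":[[0,0,0],[0,0,0],[0,0,0],[0,0,0],[0,0,0]],"gripper":[1,1,1,1,1]}';  python3 -m crank '{"travel":[[-4,0,2],[-5,4,6],[-6,8,10],[-7,12,13],[-8,16,16]],"turn":[[0,0,0],[0,0,0],[0,0,0],[0,0,0],[0,0,0]],"gripper":[1,1,1,1,1]}'; python3 -m crank '{"travel":[[0,4,0],[0,8,0],[0,12,0],[0,16,0],[0,20,0]],"turn":[[0,0,0],[0,0,0],[0,0,0],[0,0,0],[0,0,0]],"gripper":[1,1,1,1,1]}'; python3 - <<'E'
from workcell import bot
from h import *
o=[]
for n in ("top","scene"):
    f=bot.grab_frame(n);im=f["pixels"][:,:,::-1].copy();q=np.load("q.npy");c=cam(n+"0")
    for x,col in((-.148,(0,255,0)),(-.17,(0,0,255))):
        cv2.polylines(im,[np.round(proj(c,chest2w([[x,-.005,.093],[x,-.191,.093]],q))).astype(np.int32)],False,col,1)
    im=im[130:240,220:340] if n=="top" else im[180:290,220:340]
    o.append(cv2.resize(im,None,fx=3.3,fy=3.3,interpolation=cv2.INTER_CUBIC))
cv2.imwrite("pics/end.png",np.hstack(o))
E
```

```text
clock: 19.75
position: [0.5053, 0.0067, 0.0643]
tool_rot: [3.141, 0.002, 3.125]
force: [0.6, 0.6, -0.2]
grip_width: -0.0003
finger_force: 0.0
clock: 20.25
position: [0.4278, 0.1547, 0.216]
tool_rot: [3.141, 0.002, 3.124]
force: [1.5, -0.0, -0.6]
grip_width: 0.0
finger_force: 0.0
clock: 20.75
position: [0.4281, 0.355, 0.2145]
tool_rot: [3.141, 0.001, 3.125]
force: [0.4, -0.4, 0.0]
grip_width: -0.0
finger_force: 0.0
```

View pics/end.png

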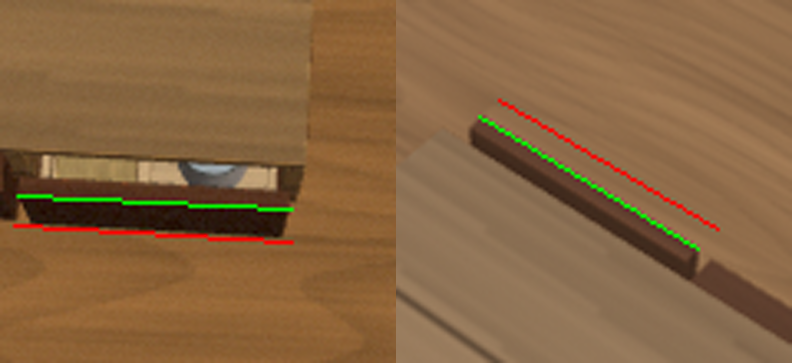

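The panel's outer edge lies on the green latched line, well behind the red one, and the tin's lid shows upright at (215,165). Handing in.

```bash
python3 -c "
from workcell import bot
print(bot.job_done())"
```

```text
the job is handed in; nothing more can be done
None
```

The tin stands upright in the drawer's empty compartment, the drawer is latched shut with nothing touching it, and the job was handed in after about 21 s; no verdict was returned, and I didn't re-check the mug and mill in the last picture, though the arm kept clear of both.

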